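# Light the strain viewer and cross its analyser

## Robot

A 7-joint arm with a two-finger parallel gripper is mounted at the origin on the work surface. World frame = base frame: x ahead of the robot, y to its left, z up, the work surface at z = 0. Lengths are in m, angles in rad, forces in N, time in s.
With the tool pointing down it reaches from about 0.425 to 0.95 m from the base axis. Payload 4.7 kg.
Tool frame: the origin (TCP) lies between the finger pads; the fingertips stand 25 mm ahead of it and the grasp point (between the pads) lies 6 mm ahead of it (ctrl.tip_reach is the distance from the TCP to the fingertips, in m); z points along the fingers, y is the direction in which the jaws open and shut (so a half turn about z gives the same grasp; the last joint's range is limited). The gripper opens to 85 mm and grips with 20 to 120 N. Pads are 22 mm wide; open, the fingers measure 114 mm over their backs; the gripper's body (76 mm by 85 mm) begins 54 mm behind the grasp point. The pads swing forward as they close: fully open they stand 13 mm farther back than shut.
Start: joints at [1.243, 0.469, -0.049, 1.532, 0.024, 1.141, -0.082], TCP at [0.199, -0.645, 0.256] pointing down, gripper open.
Joint ranges: [-2.59, 2.59], [-0.33, 1.99], [-1.39, 1.29], [0.1, 2.45], [-1.04, 4.18], [0.21, 1.99], [-2.66, 2.66]. Speed limits (rad/s): [2.57, 2.57, 3.14, 3.14, 3.14, 3.14, 3.14].

## Interface

Orientations are given as a 3x3 rotation matrix whose columns are the frame's x, y, z axes.
In Python, from cell import ctrl, imaging, workorder gives the robot as it stands.
- The arm moves only by the tool carry_out, never from a script. Its argument "increments" is a list of rows, each a list of 5 numbers: the opening, from -1 (shut) to 1 (fully open), then the shift along the tool's x, y, z as a fraction of full scale, then the turn about the tool's z as a fraction of full scale. In form: [[fingers, tx, ty, tz, twist], ...]. A call has 1 to 12 rows; each row is the pose to reach, as a shift and turn from the pose measured when the call began, along the tool's axes at that moment, turning the shorter way round; what a row does not reach only later rows make up. Full scale, the value 1, is 0.5 m for a shift and 2 pi rad for a turn. A row lasts 1/8 s, in which the tool goes at most 62.5 mm and 10.7 degrees, less where a joint would pass 70% of its speed; a pose out of reach is approached as far as the arm can. A call with a number of a shift or a turn outside -1 to 1 is refused whole. A call with a gripper value outside its range is refused whole. The fingers move at their own pace and stop on an object; "newtons" is the grip in N (left out, the last holds). Time passes only in rows, so rows that repeat a pose let the fingers close. It gives the time, the measured TCP pose, the force and the opening at its end, in the units of the state.
- ctrl.observe(): the state, without advancing time (a new reading comes with each control period).
- imaging.snapshot(name): name is "side" or "top"; returns a dict with "image" (400x640x3 uint8, blue, green, red), "intrinsics" (3x3 intrinsics, pixels), "k1" (the pictures are not rectified: a ray, as slopes to the right and down, at radius r is drawn at 1 + k1 r^2 times it, then the intrinsics apply), "xyz" and "rotation" of the camera in the world. Camera axes: x right, y up, looking along -z (the intrinsics and any distortion apply to the point x, -y, -z); pixel columns grow to the right and rows downward; lengths in m; the calibration is good to about 2 mm. A picture is of the moment at which its call begins. There is no depth.
- workorder.hand_in(): hands the job in, once; it reports no verdict.
The state is a dict: "time": time; "q": joint angles; "joint_vel": joint speeds; "effort": joint torques, N m; "tcp_pos": TCP position; "tool_rot": TCP orientation; "force": force on the tool from outside, world axes, zero at the start; "torque": the same for the moment, N m; "width": finger opening in m.
Only numpy, scipy, OpenCV 4.12 (cv2) and the standard library are available. Lean on these libraries where they do the work, as an engineer would, in place of code of your own. Each camera call takes 0.05 s, during which the arm holds its last target.

## Task

Get the strain viewer ready to show the stress in the clear plastic spoon: press its lamp switch on, and with a fingertip push the analyser's lever gently round the scale until its blade points midway between the two lines of the double mark. Only push the lever, never grip it, and leave the spoon and all the other loose things where they are.

Things in the scene. Friction and masses are not known exactly. Their poses are not given: they have to be found in the camera images.
- viewer: Strain viewer (bench polariscope), fixed: grey light box with opal window (x -115..155, y -112..112, top z 52 mm); at its -y side a grey lamp housing (x -85..85, y -112..-218, top z 105 mm); at +x a column that holds the round analyser head level. Nothing on it is higher than 176 mm. Origin on the table below the analyser's axis, z up
- ring_axis (a point): point on the upright axis of the analyser ring, at the lever's mid-height (167 mm above the table)
- analyser (a joint): Angle of the analyser ring, rad: 0 = lever at the first long mark, growing counter-clockwise seen from above; double mark at 1.571; stops at -0.08 and 2.18; starts at 0.05 to 0.95. The lever's direction in the viewer's frame, counter-clockwise from +x, is 2.269 + this value. Turning it takes about 1.4 N at the handle; it stays where it is left
- lever_grip (a point): Middle of the lever's handle, 117 mm from the ring's axis. The lever is a level steel blade, 3 mm thick, that runs straight out from the black ring over the scale and ends in a black handle 42 long (96 to 138 mm from the axis), 11 thick, 18 high (z 158 to 176 mm), free air for 40 mm below. The white scale collar has radius 90 mm, top at z 160 mm
- double_mark (a point): Middle of the double mark on the white collar, 79 mm from the ring's axis: two long parallel black lines about 10 mm apart, the only pair on the scale. Other marks are single lines every 15 degrees from 0 to 120, long at 0 and 45, else short. The setting is exact when the blade lies midway between the two lines
- lamp_switch (a joint): Black rocker switch on the lamp housing's top, rad: 0 = off (the half away from the analyser, towards the viewer's -y, stands up 7 mm), 0.36 = fully on (that half level). It rocks about the viewer's x axis; 40 mm long in the viewer's y, 24 wide; takes about 2 N at the outer end and stays where it is left
- switch_press (a point): the spot to press, on top of the switch's half away from the analyser, 13 mm from the rocking axis; about 114 to 116 mm above the table when off, 112 mm when on. It is pressed straight down
- spoon: clear plastic spoon, 105 mm long with a 9 mm wide handle, lying as the sample on the opal window under the analyser. Loose; to be left alone. Origin at the centre of its underside
- cup_a: empty clear plastic cup, 68 mm across, 80 mm high. Loose; to be left alone. Origin at the centre of its underside
- cup_b: second empty clear plastic cup, 68 mm across, 80 mm high. Loose; to be left alone. Origin at the centre of its underside
- wash_bottle: whitish wash bottle, 76 mm across, 194 mm high to the top of its red cap, with a thin spout up to 240 mm. Loose; to be left alone. Origin at the centre of its underside
- solar_car: model car, 140 by 105 mm, 85 mm high, four green wheels and a small solar panel. Loose; to be left alone. Origin at the centre of its underside
- solar_panel: flat solar panel, 110 by 70 mm, 6 mm thick. Loose; to be left alone. Origin at the centre of its underside
- fan_motor: small motor on a white foot, red propeller, 60 mm high. Loose; to be left alone. Origin at the centre of its underside
- kit_box: cardboard box with a blue panel on top, 160 by 65 mm, 50 mm high. Loose; to be left alone. Origin at the centre of its underside

How it is judged:
At the end, for the whole second after the job is handed in: The lever points at the middle of the double mark within 3 degrees (0.052 rad) and is at rest, and the lamp switch is pressed fully on (at least 0.29 of 0.36 rad) (value of joint analyser between 1.519 and 1.623 rad and velocity of joint analyser between -0.02 and 0.02 rad/s and value of joint lamp_switch above 0.29 rad); the robot touches nothing.
It fails at once if the spoon or another loose thing is lifted or moved by more than 30 mm (distance of any of spoon, cup_a, cup_b, wash_bottle, solar_car, solar_panel, fan_motor, kit_box from where it was at the start of the episode above 0.03 m).
It fails at once if a cup, the bottle, the car, the motor or the box is knocked over (angle between any of cup_a, cup_b, wash_bottle, solar_car, fan_motor, kit_box's own z axis and vertical above 0.5 rad).
It fails at once if the lever is gripped: the fingers press on both sides of its handle at once (contact force between the fingers and analyser_c0 above 1.5 N and contact force between the fingers and analyser_c1 above 1.5 N).
It fails at once if the lever is pushed with more than 20 N (contact force between the fingers and analyser_c0 above 20 N or contact force between the fingers and analyser_c1 above 20 N).
It also fails if it takes over 54 s, if anything falls off the work surface, if the arm or the gripper's body presses on something with over 40 N, if the wrist force passes 120 N, or if a joint passes its speed limit or range.

## Working session

There is one attempt and no reset: what is moved stays moved. The work goes in short steps, Python scripts to look and compute and a tool call to move; the robot and the scene stay as the last step left them, time stands still between calls to the robot, and variables do not carry over. Pictures are saved under pics/ and viewed, and the job is handed in when it is done.

Besides the shell and the picture viewer there is one more tool, called after "Call:" as a command line: name --pt "numbers of a row" for each row, then --argument value for the rest. carry_out: Moves the arm, as the interface text tells. Shift numbers are shares of 0.5 m and turn numbers shares of 2 pi rad, none past 1 either way. Its arguments: {"type":"object","properties":{"increments":{"type":"array"},"newtons":{"type":"number"}},"required":["increments"]}

```bash
mkdir -p pics; ls; python3 - <<'E'
from cell import ctrl, imaging, workorder
import cv2,numpy as np
s=ctrl.observe();print(s['time'],s['tcp_pos'],s['tool_rot'],s['force'],s['width'],ctrl.tip_reach)
for n in('side','top'):
    d=imaging.snapshot(n);cv2.imwrite(f'pics/{n}0.png',d['image']);print(n,d['intrinsics'],d['k1'],d['xyz'],d['rotation'])
E
```

```text
pics
0.0 [ 0.1985811  -0.64457075  0.25524445] [[ 9.55673316e-01  2.94428480e-01 -6.19491580e-04]
 [ 2.94429128e-01 -9.55671521e-01  1.85290884e-03]
 [-4.64813257e-05 -1.95317190e-03 -9.99998091e-01]] [-0.16421451  0.26223245 -0.55028196] 0.08553272036969822 0.025
side [[422.62901888   0.         312.9795877 ]
 [  0.         422.62901888 198.66087019]
 [  0.           0.           1.        ]] -0.013435411706707902 [ 0.34288233 -0.64065268  0.67027598] [[ 0.96691195  0.15148675 -0.20526334]
 [-0.25494609  0.6026571  -0.75617915]
 [ 0.00915229  0.78348975  0.62133731]]
top [[475.20276746   0.         322.16213881]
 [  0.         475.20276746 204.3527402 ]
 [  0.           0.           1.        ]] -0.10134567665887022 [0.40549434 0.05521294 1.24925243] [[ 0.0087067   0.99447348 -0.10462646]
 [-0.99979488  0.01057087  0.01727605]
 [ 0.01828656  0.10445458  0.99436152]]
```

View pics/side0.png

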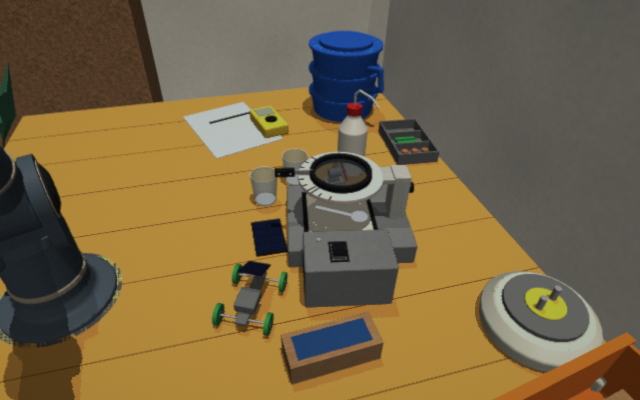

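View pics/top0.png

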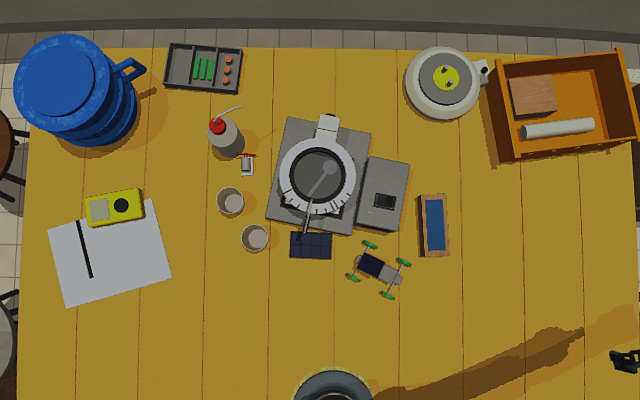

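The top view shows the ring near (317,175), the lever handle near (304,235), and the rocker near (384,201). I'll zoom in.

```bash
cat > h.py <<'E'
import numpy as np,cv2
from cell import imaging
def ray(d,u,v):
    K=d['intrinsics'];xd=np.array([(u-K[0,2])/K[0,0],(v-K[1,2])/K[1,1]])
    x=xd.copy()
    for _ in range(30): x=xd/(1+d['k1']*(x@x))
    r=np.array(d['rotation'])@np.array([x[0],-x[1],-1]);return np.array(d['xyz']),r
def onz(d,u,v,z):
    o,r=ray(d,u,v);return o+r*(z-o[2])/r[2]
def proj(d,p):
    c=np.array(d['rotation']).T@(np.asarray(p)-d['xyz']);x=np.array([c[0],-c[1]])/-c[2]
    x=x*(1+d['k1']*(x@x));K=d['intrinsics'];return K[0,0]*x[0]+K[0,2],K[1,1]*x[1]+K[1,2]
E
python3 - <<'E'
import cv2
t=cv2.imread('pics/top0.png')[100:260,250:430];cv2.imwrite('pics/topz.png',cv2.resize(t,None,fx=4.4,fy=3.75*1.1733,interpolation=cv2.INTER_CUBIC)[:600])
t=cv2.imread('pics/top0.png')[105:240,260:420];cv2.imwrite('pics/topz.png',cv2.resize(t,None,fx=4,fy=4,interpolation=cv2.INTER_CUBIC))
t=cv2.imread('pics/side0.png')[145:285,265:425];cv2.imwrite('pics/sidez.png',cv2.resize(t,None,fx=4,fy=4,interpolation=cv2.INTER_CUBIC))
E
```

```text
(no output)
```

View pics/topz.png

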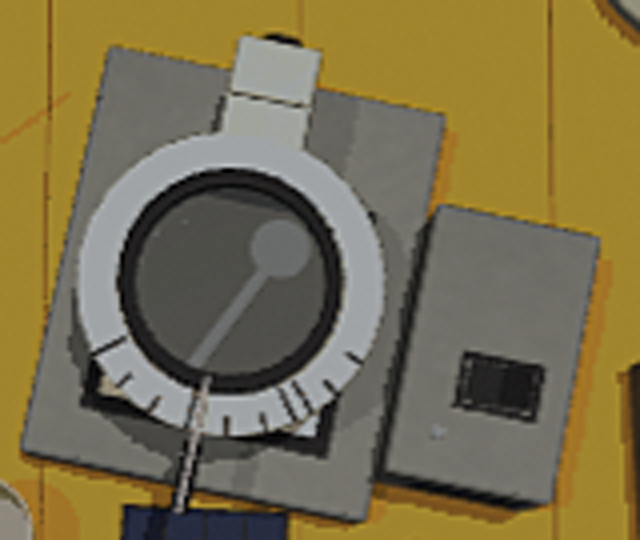

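View pics/sidez.png

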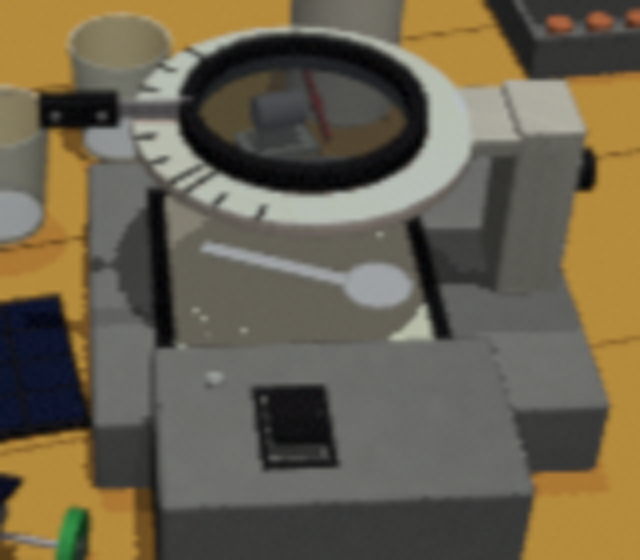

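```bash
python3 - <<'E'
from h import *
d=imaging.snapshot('top');s=imaging.snapshot('side')
im=d['image']
hsv=cv2.cvtColor(im,cv2.COLOR_BGR2HSV)
m=((hsv[...,1]<45)&(hsv[...,2]>145)).astype(np.uint8)*255
m[:136]=0;m[:, :270]=0;m[:,365:]=0;m[222:]=0
cs,_=cv2.findContours(m,cv2.RETR_EXTERNAL,cv2.CHAIN_APPROX_NONE)
c=max(cs,key=cv2.contourArea)
P=np.array([onz(d,u,v,.160)[:2] for u,v in cv2.convexHull(c)[:,0]])
from scipy.optimize import least_squares
f=least_squares(lambda x:np.hypot(P[:,0]-x[0],P[:,1]-x[1])-x[2],[P[:,0].mean(),P[:,1].mean(),.09],loss='soft_l1',f_scale=.002)
print('ring',f.x,'worst resid',np.abs(f.fun).max())
C=f.x[:2]
z=lambda x,y:(260+(x+.5)/4-.5,105+(y+.5)/4-.5)
def ang(u,v,h):
    p=onz(d,u,v,h)[:2]-C;return np.degrees(np.arctan2(p[1],p[0]))%360,np.hypot(*p)
for n,x,y in [('m0',110,345),('15',122,380),('30',153,405),('60',227,425),('75',263,425),('d',288,408),('d2',302,398),('105',328,388),('120',355,357)]:
    print(n,ang(*z(x,y),.160))
for n,x,y in[('lever',207,380),('lever',180,510)]: print(n,ang(*z(x,y),.168))
print('switch c',onz(d,*z(500,387),.110), [onz(d,*z(*q),.108) for q in((463,353),(545,367),(537,420),(455,405))])
print('housing',[onz(d,*z(*q),.105) for q in((442,207),(600,238),(552,503),(388,470))])
# polar unwrap of top image
A=np.zeros((60,700),np.uint8);U=np.zeros((60,700,2),np.float32)
for i in range(60):
    for j in range(700):
        a=np.radians(120+j*.25);r=.05+.0015*i
        U[i,j]=proj(d,[C[0]+r*np.cos(a),C[1]+r*np.sin(a),.160])
w=cv2.remap(im,U,None,cv2.INTER_CUBIC);cv2.imwrite('pics/polar.png',cv2.resize(w,(700,300)))
for i in (16,18,20,22,24): # r 74..86
    g=cv2.cvtColor(w,cv2.COLOR_BGR2GRAY)[i].astype(int)
    idx=[120+j*.25 for j in range(2,698) if g[j]<110 and g[j]==g[max(0,j-6):j+7].min()];print(round(.05+.0015*i,3),idx)
E
```

```text
ring [0.58885337 0.04825817 0.08887865] worst resid 0.012515271648290943
m0 (np.float64(118.94135611490518), np.float64(0.07914558673616946))
15 (np.float64(133.3691142148534), np.float64(0.085296308159273))
30 (np.float64(148.912109366278), np.float64(0.08508813163204024))
60 (np.float64(179.16852446079642), np.float64(0.08399113431492702))
75 (np.float64(193.10366704453065), np.float64(0.08600665027397798))
d (np.float64(204.63182272500464), np.float64(0.08116833466311932))
d2 (np.float64(211.65843815961412), np.float64(0.07977297973529446))
105 (np.float64(222.5491456421637), np.float64(0.08407589431916329))
120 (np.float64(238.8734558140282), np.float64(0.08459258527788928))
lever (np.float64(167.59767423403744), np.float64(0.060376615641276075))
lever (np.float64(168.362109282268), np.float64(0.13631117439955387))
switch c [ 0.53422857 -0.11586403  0.11      ] [array([ 0.55499018, -0.09367353,  0.108     ]), array([ 0.54699459, -0.14377123,  0.108     ]), array([ 0.51457124, -0.13863506,  0.108     ]), array([ 0.52318811, -0.08870284,  0.108     ])]
housing [array([ 0.64568502, -0.08150732,  0.105     ]), array([ 0.6277689 , -0.17916965,  0.105     ]), array([ 0.46447296, -0.14798699,  0.105     ]), array([ 0.48358858, -0.04834746,  0.105     ])]
0.074 [163.75, 204.5, 212.0]
0.077 [163.5, 205.0, 212.0, 212.25]
0.08 [133.75, 149.0, 163.5, 178.75, 193.25, 193.5, 204.75, 212.0, 223.5, 238.5]
0.083 [133.75, 148.75, 164.0, 178.75, 193.25, 204.75, 205.0, 212.0, 223.5, 238.25]
0.086 [133.75, 148.75, 149.0, 163.5, 163.75, 178.75, 193.75, 205.0, 212.0, 223.25, 223.5, 238.25]
```

View pics/polar.png

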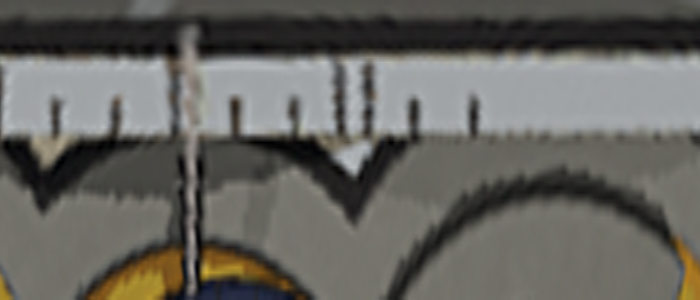

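The rough marks give the double mark centre at a direction of about 208.5°, with the lever at 168° (analyser about 0.86). The viewer's yaw is about -11.5°, and both the scale and the housing edges agree on it. Next I'll check the switch in both views and work out the first move.

```bash
cat >> h.py <<'E'
def inc(p,yaw=None):
    """row numbers to reach world TCP p with tool-x at yaw deg (world)"""
    from cell import ctrl
    s=ctrl.observe();R=np.array(s['tool_rot']);t=R.T@(np.asarray(p)-s['tcp_pos'])/.5
    cur=np.degrees(np.arctan2(R[1,0],R[0,0]))
    tw=0 if yaw is None else -((yaw-cur+180)%360-180)/360
    return np.round([*t,tw],4)
E
python3 - <<'E'
from h import *
s=imaging.snapshot('side');im=s['image'].copy()
z=lambda x,y:(265+(x+.5)/4-.5,145+(y+.5)/4-.5)
print('side switch corners@.107',[onz(s,*z(*q),.107).round(4) for q in((252,388),(325,386),(338,466),(263,469))])
b=cv2.resize(im[145:285,265:425],None,fx=4,fy=4,interpolation=cv2.INTER_CUBIC)
for p in([.5323,-.1289,.115],[.588,.048,.16],[.5345,-.116,.11]):
    u,v=proj(s,p);cv2.circle(b,(int((u-265)*4+2),int((v-145)*4+2)),4,(0,0,255),1)
cv2.imwrite('pics/chk.png',b)
print(inc([.532,-.129,.255],78.5),inc([.532,-.129,.16],78.5))
E
```

```text
side switch corners@.107 [array([ 0.5225, -0.0891,  0.107 ]), array([ 0.5566, -0.0964,  0.107 ]), array([ 0.546 , -0.1471,  0.107 ]), array([ 0.5126, -0.1405,  0.107 ])]
[ 0.9408 -0.7898  0.0024 -0.1705] [ 0.9408 -0.7896  0.1924 -0.1705]
```

View pics/chk.png

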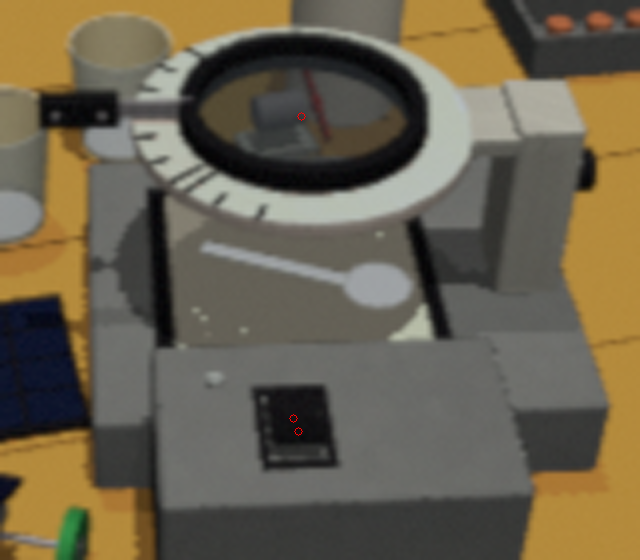

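The ring-centre dot sits at the middle of the ring in the side view. The switch corners from the two views agree within 3 mm, so I'll move above the switch with the fingers shut.

Call:
carry_out --pt "-1 0.12 -0.1 0 -0.02" --pt "-1 0.24 -0.2 0 -0.045" --pt "-1 0.36 -0.3 0 -0.07" --pt "-1 0.48 -0.4 0 -0.095" --pt "-1 0.6 -0.5 0 -0.12" --pt "-1 0.72 -0.6 0 -0.145" --pt "-1 0.82 -0.7 0 -0.17" --pt "-1 0.9408 -0.79 0.002 -0.1705" --pt "-1 0.9408 -0.79 0.002 -0.1705" --pt "-1 0.9408 -0.79 0.002 -0.1705" --pt "-1 0.9408 -0.79 0.002 -0.1705" --pt "-1 0.9408 -0.79 0.002 -0.1705" --newtons 20

```text
time: 1.75
tcp_pos: [0.5315, -0.1296, 0.2549]
tool_rot: [[0.2, 0.98, -0.001], [0.98, -0.2, 0.0], [0.0, -0.001, -1.0]]
force: [-0.7, -1.0, 0.3]
width: 0.0004
```

```bash
python3 - <<'E'
from h import *
for n in('side','top'):
    d=imaging.snapshot(n);cv2.imwrite(f'pics/{n}1.png',d['image'])
print(inc([.532,-.130,.155],78.5),inc([.532,-.130,.137],78.5))
E
```

```text
[ 0.0016  0.0015  0.1999 -0.0004] [ 0.0016  0.0016  0.2359 -0.0004]
```

View pics/side1.png

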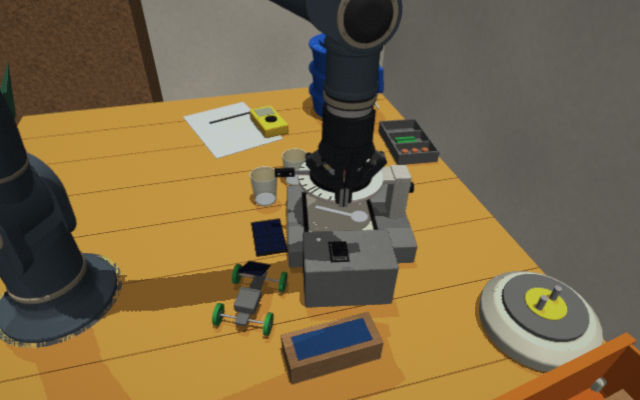

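The side view shows the shut fingers above the housing, with the tips near (343,202). I'll descend to 18 mm above the pressed height, then press.

Call:
carry_out --pt "-1 0 0.001 0.1 0" --pt "-1 0.001 0.001 0.18 0" --pt "-1 0.001 0.001 0.2 0" --pt "-1 0.001 0.001 0.21 0" --pt "-1 0.001 0.001 0.216 0" --pt "-1 0.001 0.001 0.222 0" --pt "-1 0.001 0.001 0.228 0" --pt "-1 0.001 0.001 0.233 0" --pt "-1 0.001 0.001 0.236 0" --pt "-1 0.001 0.001 0.236 0"

```text
time: 3.1
tcp_pos: [0.5318, -0.1302, 0.1369]
tool_rot: [[0.202, 0.979, -0.001], [0.979, -0.202, 0.0], [0.0, -0.001, -1.0]]
force: [0.1, -1.1, 1.0]
width: 0.0005
```

```bash
python3 - <<'E'
from h import *
d=imaging.snapshot('side');cv2.imwrite('pics/side2.png',cv2.resize(d['image'][145:285,265:425],None,fx=4,fy=4,interpolation=cv2.INTER_CUBIC))
E
```

```text
(no output)
```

View pics/side2.png

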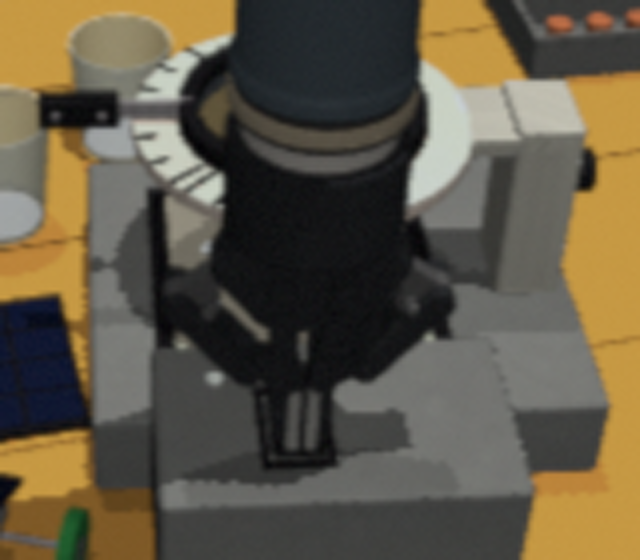

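The tips stand on the rocker's outer half with little force so far. I'll press a little deeper until the force shows it has reached its stop.

Call:
carry_out --pt "-1 0 0 0.002 0" --pt "-1 0 0 0.004 0" --pt "-1 0 0 0.004 0"

```text
time: 3.52
tcp_pos: [0.5318, -0.13, 0.1365]
tool_rot: [[0.202, 0.979, -0.001], [0.979, -0.202, -0.001], [-0.001, -0.001, -1.0]]
force: [-4.1, -0.8, 12.9]
width: -0.0001
```

The tool stopped at a tip height of 111.5 mm with 13 N, which matches the "on" height of 112 mm. I'll lift off and check.

Call:
carry_out --pt "-1 0 0 -0.05 0" --pt "-1 0 0 -0.15 0" --pt "-1 0 0 -0.22 0" --pt "-1 0.1 0 -0.22 0" --pt "-1 0.2 -0.1 -0.22 0" --pt "-1 0.3 -0.15 -0.22 0" --pt "-1 0.4 -0.2 -0.22 0" --pt "-1 0.45 -0.25 -0.22 0" --pt "-1 0.45 -0.25 -0.22 0" --pt "-1 0.45 -0.25 -0.22 0"

```text
time: 4.78
tcp_pos: [0.455, 0.1152, 0.2461]
tool_rot: [[0.202, 0.979, -0.001], [0.979, -0.202, -0.001], [-0.001, -0.001, -1.0]]
force: [0.5, 0.2, -1.0]
width: -0.0001
```

```bash
python3 - <<'E'
from h import *
d=imaging.snapshot('side');cv2.imwrite('pics/side3.png',cv2.resize(d['image'][145:285,265:425],None,fx=4,fy=4,interpolation=cv2.INTER_CUBIC))
C=np.array([.5885,.048])
# start: lever 168deg, tool centre 117mm out, offset clockwise (towards smaller angle) 
for off in(.045,.03,.017):
    a=np.radians(168.2);e=np.array([np.cos(a),np.sin(a)]);t=np.array([-e[1],e[0]])
    p=C+.118*e-off*t;print(off,p.round(4),np.hypot(*p).round(3),inc([*p,.24],78.2),inc([*p,.187],78.2)[2])
E
```

```text
0.045 [0.4822 0.1162] 0.496 [0.0138 0.0522 0.0121 0.0001] 0.1181
0.03 [0.4791 0.1015] 0.49 [-0.0162  0.0522  0.0121  0.0001] 0.1181
0.017 [0.4765 0.0888] 0.485 [-0.0422  0.0522  0.0122  0.0001] 0.1182
```

View pics/side3.png

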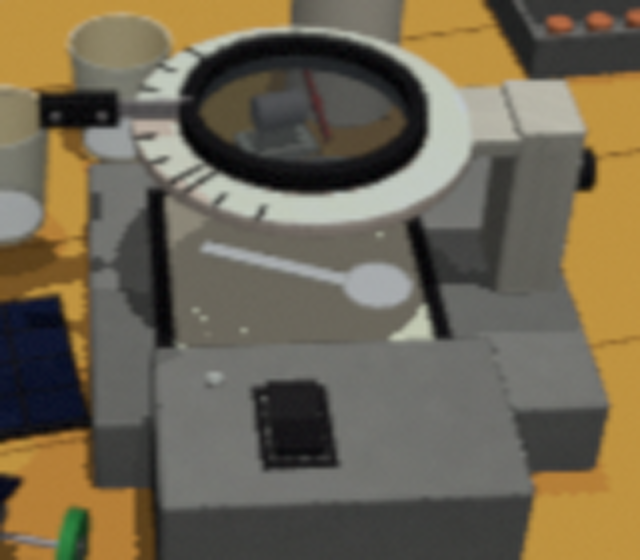

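The switch is on: its inner half now stands proud at (295,385) and the outer half is level. Next I'll drop beside the lever, on its clockwise side.

Call:
carry_out --pt "-1 0.014 0.052 0.012 0" --pt "-1 0.014 0.052 0.012 0" --pt "-1 0.014 0.052 0.07 0" --pt "-1 0.014 0.052 0.118 0" --pt "-1 0.014 0.052 0.118 0" --pt "-1 0.014 0.052 0.118 0"

```text
time: 5.58
tcp_pos: [0.4825, 0.1161, 0.1879]
tool_rot: [[0.204, 0.979, -0.0], [0.979, -0.204, -0.0], [-0.001, -0.0, -1.0]]
force: [-0.3, 0.1, -0.3]
width: -0.0001
```

```bash
python3 - <<'E'
from h import *
d=imaging.snapshot('side');cv2.imwrite('pics/side4.png',cv2.resize(d['image'][105:245,225:385],None,fx=4,fy=4,interpolation=cv2.INTER_CUBIC))
C=np.array([.5885,.048])
off=.0165
for ang in(166,168.2,175,182,190,195,200,204,208.5):
    a=np.radians(ang);e=np.array([np.cos(a),np.sin(a)]);t=np.array([-e[1],e[0]])
    p=C+.118*e-off*t;print(ang,p.round(4),np.hypot(*p).round(3),inc([*p,.187],ang-90))
E
```

```text
166 [0.478  0.0926] 0.487 [-0.0484  0.0005  0.0023  0.0062]
168.2 [0.4764 0.0883] 0.484 [-0.0574 -0.0009  0.0023  0.0001]
175 [0.4724 0.0747] 0.478 [-0.0856 -0.0032  0.0023 -0.0188]
182 [0.47   0.0604] 0.474 [-0.1147 -0.002   0.0023 -0.0383]
190 [0.4694 0.0438] 0.471 [-0.1474  0.0037  0.0023 -0.0605]
195 [0.4703 0.0334] 0.471 [-0.1674  0.0095  0.0023 -0.0744]
200 [0.472  0.0231] 0.473 [-0.1867  0.0171  0.0023 -0.0883]
204 [0.474  0.0151] 0.474 [-0.2017  0.0243  0.0023 -0.0994]
208.5 [0.4769 0.0062] 0.477 [-0.2179  0.0337  0.0023 -0.1119]
```

View pics/side4.png

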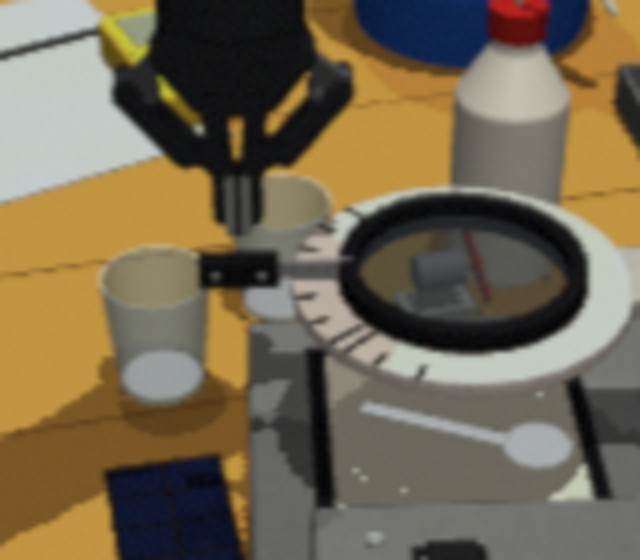

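The shut fingertips are behind the lever handle at (238,205), level with the middle of the handle. I'll push slowly along the arc to about 197°, then measure.

Call:
carry_out --pt "-1 -0.03 0 0.002 0" --pt "-1 -0.045 0 0.002 0" --pt "-1 -0.054 -0.001 0.002 0" --pt "-1 -0.062 -0.001 0.002 -0.003" --pt "-1 -0.07 -0.002 0.002 -0.008" --pt "-1 -0.078 -0.003 0.002 -0.014" --pt "-1 -0.086 -0.003 0.002 -0.019" --pt "-1 -0.093 -0.003 0.002 -0.024" --pt "-1 -0.1 -0.003 0.002 -0.029" --pt "-1 -0.107 -0.002 0.002 -0.033" --pt "-1 -0.115 -0.002 0.002 -0.038" --pt "-1 -0.115 -0.002 0.002 -0.038"

```text
time: 7.12
tcp_pos: [0.47, 0.0595, 0.1871]
tool_rot: [[-0.033, 0.999, 0.0], [0.999, 0.033, -0.001], [-0.001, 0.0, -1.0]]
force: [-0.3, 0.2, -0.2]
width: 0.0001
```

```bash
python3 - <<'E'
from h import *
d=imaging.snapshot('side');cv2.imwrite('pics/side5.png',cv2.resize(d['image'][105:245,225:385],None,fx=4,fy=4,interpolation=cv2.INTER_CUBIC))
C=np.array([.5885,.048])
off=.0165
for ang in(182,186,190,194,198,201,204,206,208.5):
    a=np.radians(ang);e=np.array([np.cos(a),np.sin(a)]);t=np.array([-e[1],e[0]])
    p=C+.118*e-off*t;print(ang,inc([*p,.187],ang-90))
E
```

```text
182 [ 0.0016  0.0001  0.0001 -0.0004]
186 [-0.0149 -0.0016  0.0001 -0.0115]
190 [-0.0315 -0.0021  0.0001 -0.0226]
194 [-0.0482 -0.0015  0.0001 -0.0337]
198 [-0.0647  0.0003  0.0001 -0.0448]
201 [-0.077   0.0024  0.0002 -0.0532]
204 [-0.0892  0.0051  0.0002 -0.0615]
206 [-0.0972  0.0073  0.0002 -0.0671]
208.5 [-0.1071  0.0104  0.0002 -0.074 ]
```

View pics/side5.png

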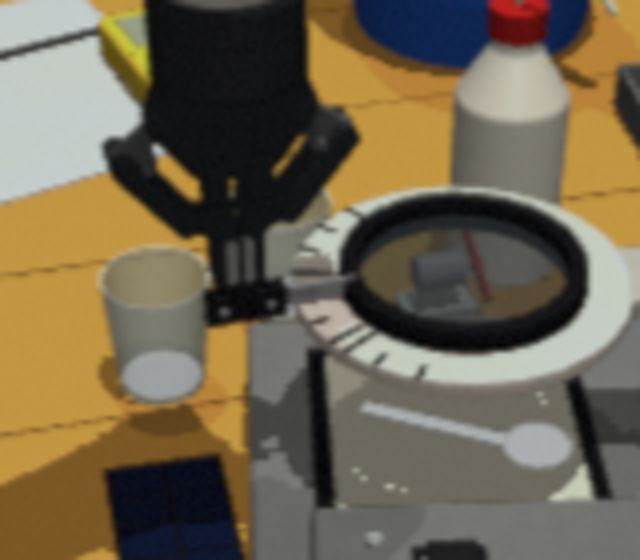

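The lever is following the finger: the handle is now at (245,300) and the blade is past the 60° mark. I'll carry on to about 202°.

Call:
carry_out --pt "-1 -0.008 -0.001 0 -0.006" --pt "-1 -0.015 -0.002 0 -0.011" --pt "-1 -0.023 -0.002 0 -0.017" --pt "-1 -0.031 -0.002 0 -0.023" --pt "-1 -0.039 -0.002 0 -0.028" --pt "-1 -0.048 -0.001 0 -0.034" --pt "-1 -0.056 -0.001 0 -0.039" --pt "-1 -0.065 0 0 -0.045" --pt "-1 -0.071 0.001 0 -0.049" --pt "-1 -0.077 0.002 0 -0.053" --pt "-1 -0.077 0.002 0 -0.053"

```text
time: 8.55
tcp_pos: [0.4723, 0.0206, 0.187]
tool_rot: [[-0.357, 0.934, -0.0], [0.934, 0.357, -0.001], [-0.001, -0.001, -1.0]]
force: [-0.1, -0.2, -0.7]
width: 0.0001
```

```bash
python3 - <<'E'
from h import *
d=imaging.snapshot('side');cv2.imwrite('pics/side6.png',cv2.resize(d['image'][150:220,260:360],None,fx=8,fy=8,interpolation=cv2.INTER_CUBIC))
d=imaging.snapshot('top');cv2.imwrite('pics/top6.png',cv2.resize(d['image'][150:260,260:380],None,fx=5,fy=5,interpolation=cv2.INTER_CUBIC))
E
```

```text
(no output)
```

View pics/side6.png

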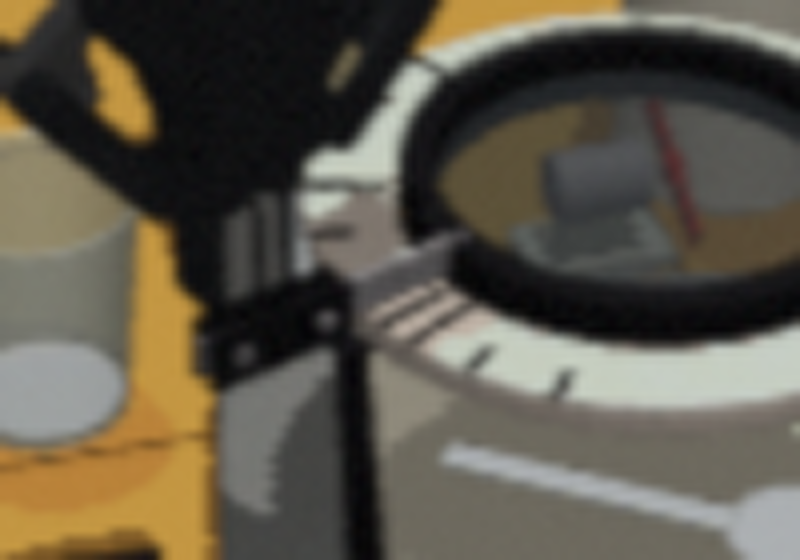

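View pics/top6.png

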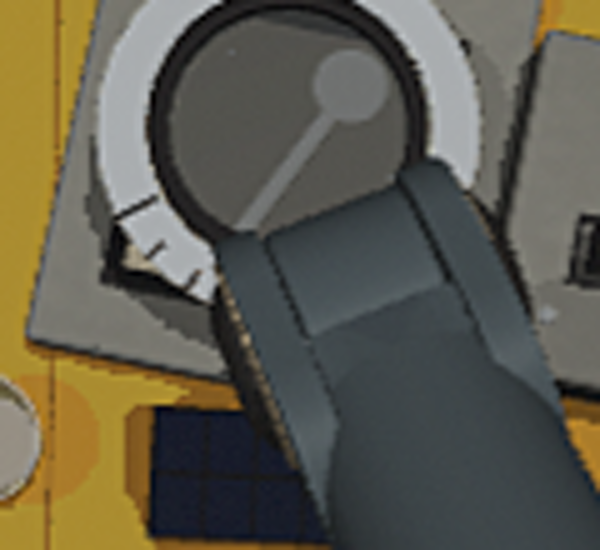

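The top camera is blocked by the arm. I'll back the finger off, raise it and move it aside to measure the blade from above.

Call:
carry_out --pt "-1 0.03 0 0 0" --pt "-1 0.05 0 -0.05 0" --pt "-1 0.05 0 -0.15 0" --pt "-1 0.15 0 -0.2 0" --pt "-1 0.25 0.05 -0.2 0" --pt "-1 0.35 0.1 -0.2 0" --pt "-1 0.45 0.15 -0.2 0" --pt "-1 0.55 0.15 -0.2 0" --pt "-1 0.55 0.15 -0.2 0"

```text
time: 9.78
tcp_pos: [0.4402, 0.3098, 0.2868]
tool_rot: [[-0.366, 0.93, -0.002], [0.93, 0.366, 0.001], [0.001, -0.001, -1.0]]
force: [-0.3, -1.0, 0.0]
width: 0.0001
```

```bash
cat > m.py <<'E'
from h import *
import sys
d=imaging.snapshot('top');im=d['image']
cv2.imwrite(f'pics/top{sys.argv[1]}.png',cv2.resize(im[120:250,250:410],None,fx=5,fy=4.6*1.087,interpolation=cv2.INTER_CUBIC)[:600])
C=np.array([.5885,.048])
U=np.zeros((80,700,2),np.float32)
def unwrap(h):
  for i in range(80):
    for j in range(700):
        a=np.radians(120+j*.25);r=.05+.001*i
        U[i,j]=proj(d,[C[0]+r*np.cos(a),C[1]+r*np.sin(a),h])
  return cv2.remap(im,U,None,cv2.INTER_CUBIC)
a=unwrap(.160);b=unwrap(.172)
cv2.imwrite(f'pics/polar{sys.argv[1]}.png',np.vstack([cv2.resize(a,(700,240)),cv2.resize(b,(700,240))]))
E
python3 m.py 7
```

```text
(no output)
```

View pics/top7.png

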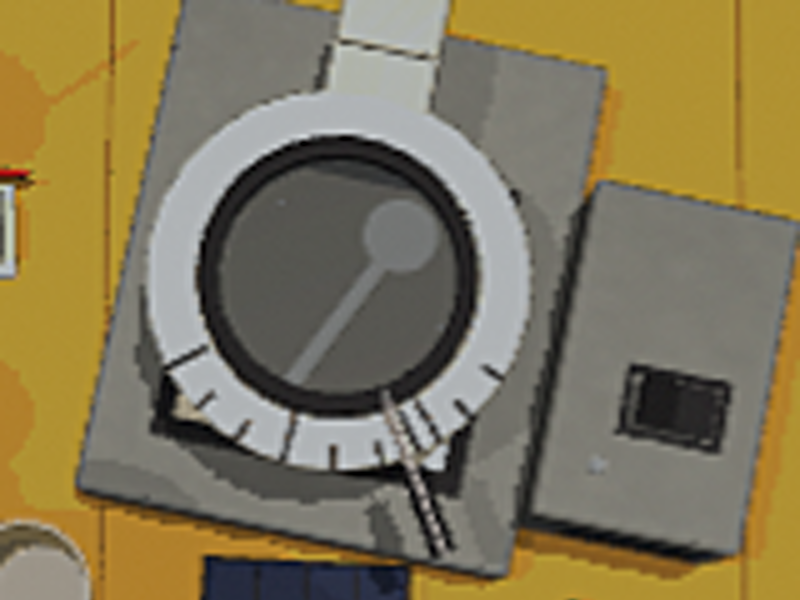

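View pics/polar7.png

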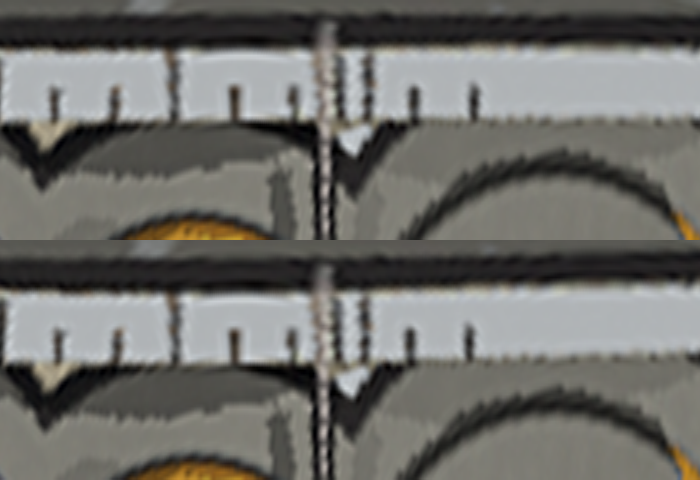

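From above, the blade is at about 200.8°. The double lines are at 204.9° and 212.0°, so the middle is 208.5°. The finger pose I commanded agrees with the blade to about 0.2°. Next I'll return behind the handle and push the last 7.7°.

```bash
python3 - <<'E'
from h import *
C=np.array([.5885,.048])
for ang,off,z in((200.8,.0415,.287),(200.8,.0415,.187),(200.8,.0215,.187),(200.8,.0165,.187),(203,.0165,.187),(205,.0165,.187),(207,.0165,.187),(208.6,.0165,.187)):
    a=np.radians(ang);e=np.array([np.cos(a),np.sin(a)]);t=np.array([-e[1],e[0]])
    p=C+.118*e-off*t;print(ang,off,p.round(3),inc([*p,z],ang-90))
E
```

```text
200.8 0.0415 [0.463 0.045] [-5.043e-01 -1.498e-01 -3.000e-04  1.300e-03]
200.8 0.0415 [0.463 0.045] [-0.5041 -0.1495  0.1997  0.0013]
200.8 0.0215 [0.471 0.026] [-0.5441 -0.1499  0.1997  0.0013]
200.8 0.0165 [0.472 0.022] [-0.5541 -0.1499  0.1998  0.0013]
203 0.0165 [0.473 0.017] [-0.5632 -0.1511  0.1998 -0.0049]
205 0.0165 [0.475 0.013] [-0.5714 -0.1519  0.1998 -0.0104]
207 0.0165 [0.476 0.009] [-0.5797 -0.1523  0.1998 -0.016 ]
208.6 0.0165 [0.477 0.006] [-0.5864 -0.1525  0.1998 -0.0204]
```

Call:
carry_out --pt "-1 -0.1 -0.03 0 0" --pt "-1 -0.2 -0.06 0 0" --pt "-1 -0.3 -0.09 0 0" --pt "-1 -0.4 -0.12 0 0" --pt "-1 -0.504 -0.15 0 0.001" --pt "-1 -0.504 -0.15 0 0.001" --pt "-1 -0.504 -0.15 0 0.001" --pt "-1 -0.504 -0.15 0.08 0.001" --pt "-1 -0.504 -0.15 0.16 0.001" --pt "-1 -0.504 -0.15 0.2 0.001" --pt "-1 -0.504 -0.15 0.2 0.001" --pt "-1 -0.504 -0.15 0.2 0.001"

```text
time: 11.32
tcp_pos: [0.4638, 0.046, 0.1878]
tool_rot: [[-0.358, 0.934, 0.001], [0.934, 0.358, -0.001], [-0.001, 0.0, -1.0]]
force: [1.3, 0.7, 0.8]
width: -0.0002
```

```bash
python3 - <<'E'
from h import *
C=np.array([.5885,.048])
for ang,off,z in((200.8,.0215,.187),(200.8,.0165,.187),(203,.0165,.187),(205,.0165,.187),(207,.0165,.187),(208.6,.0165,.187)):
    a=np.radians(ang);e=np.array([np.cos(a),np.sin(a)]);t=np.array([-e[1],e[0]])
    p=C+.118*e-off*t;print(ang,off,p.round(3),inc([*p,z],ang-90))
E
```

```text
200.8 0.0215 [0.471 0.026] [-0.0418 -0.0015  0.0017  0.0005]
200.8 0.0165 [0.472 0.022] [-0.0518 -0.0016  0.0017  0.0005]
203 0.0165 [0.473 0.017] [-0.0609 -0.0027  0.0017 -0.0056]
205 0.0165 [0.475 0.013] [-0.0691 -0.0034  0.0017 -0.0111]
207 0.0165 [0.476 0.009] [-0.0775 -0.0038  0.0018 -0.0167]
208.6 0.0165 [0.477 0.006] [-0.0841 -0.004   0.0018 -0.0211]
```

Call:
carry_out --pt "-1 -0.025 -0.001 0.002 0" --pt "-1 -0.042 -0.002 0.002 0" --pt "-1 -0.051 -0.002 0.002 0" --pt "-1 -0.057 -0.002 0.002 -0.003" --pt "-1 -0.063 -0.003 0.002 -0.007" --pt "-1 -0.069 -0.003 0.002 -0.011" --pt "-1 -0.075 -0.004 0.002 -0.015" --pt "-1 -0.08 -0.004 0.002 -0.018" --pt "-1 -0.084 -0.004 0.002 -0.021" --pt "-1 -0.084 -0.004 0.002 -0.021" --pt "-1 -0.084 -0.004 0.002 -0.021"

```text
time: 12.7
tcp_pos: [0.477, 0.0057, 0.1868]
tool_rot: [[-0.478, 0.879, 0.001], [0.879, 0.478, -0.001], [-0.002, 0.0, -1.0]]
force: [-0.3, 0.4, -0.9]
width: -0.0002
```

Call:
carry_out --pt "-1 0.03 0 0 0" --pt "-1 0.05 0 -0.05 0" --pt "-1 0.05 0 -0.15 0" --pt "-1 0.15 0 -0.2 0" --pt "-1 0.25 0.05 -0.2 0" --pt "-1 0.35 0.1 -0.2 0" --pt "-1 0.45 0.15 -0.2 0" --pt "-1 0.55 0.15 -0.2 0" --pt "-1 0.55 0.15 -0.2 0"

```text
time: 13.82
tcp_pos: [0.4076, 0.2879, 0.2868]
tool_rot: [[-0.487, 0.874, 0.0], [0.874, 0.487, 0.0], [0.0, 0.0, -1.0]]
force: [-0.2, -0.1, -0.5]
width: -0.0004
```

```bash
python3 m.py 8;  python3 - <<'E'
from h import *
d=imaging.snapshot('side');cv2.imwrite('pics/side8.png',cv2.resize(d['image'][145:285,265:425],None,fx=4,fy=4,interpolation=cv2.INTER_CUBIC))
E
```

```text
(no output)
```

View pics/top8.png

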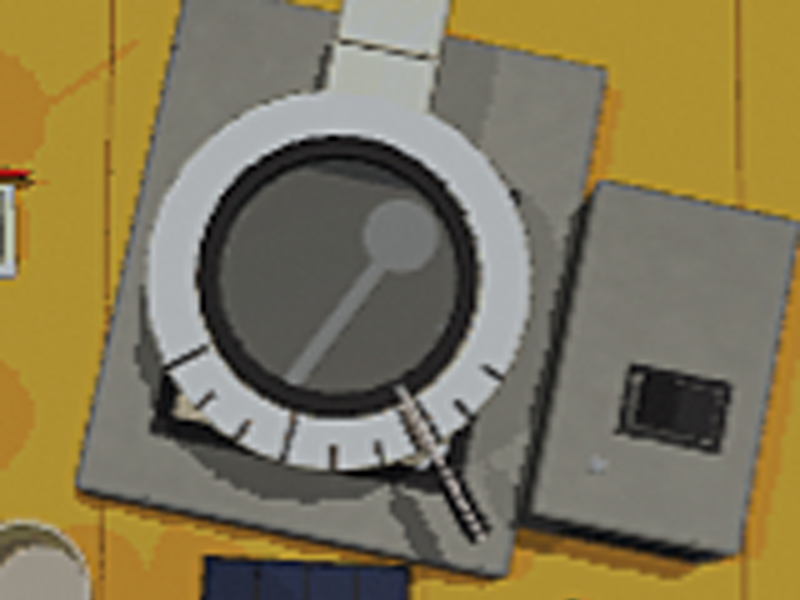

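View pics/polar8.png

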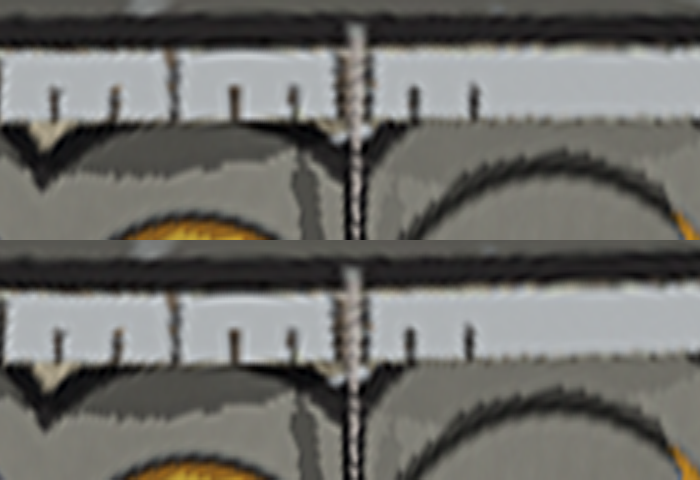

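View pics/side8.png

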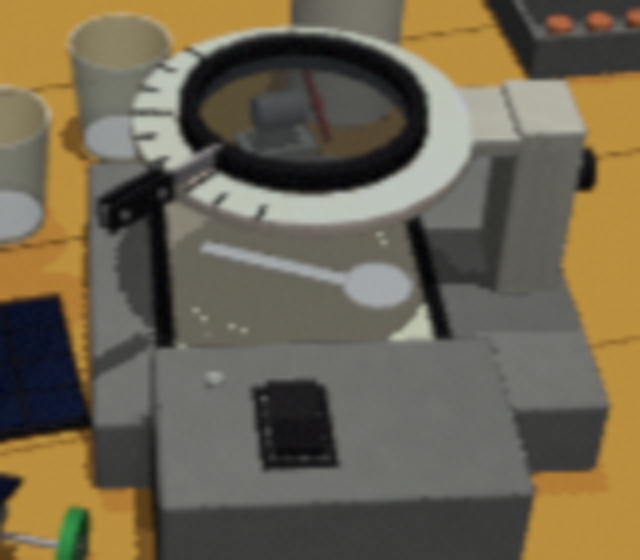

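The blade lies between the double lines, at 208.0–208.75° depending on the assumed blade height, against 208.5° for the middle. The switch still shows on. One last look to confirm the loose things haven't moved and the arm is clear.

```bash
python3 - <<'E'
from h import *
from cell import ctrl
d=imaging.snapshot('top')['image'];a=cv2.imread('pics/top0.png');cv2.imwrite('pics/top9.png',np.vstack([a[90:315,180:480],d[90:315,180:480]]))
s=ctrl.observe();print(s['time'],np.abs(s['joint_vel']).max(),s['force'])
E
```

```text
13.975 0.023601412721422136 [ 0.37324496  0.05597015 -0.49470612]
```

View pics/top9.png

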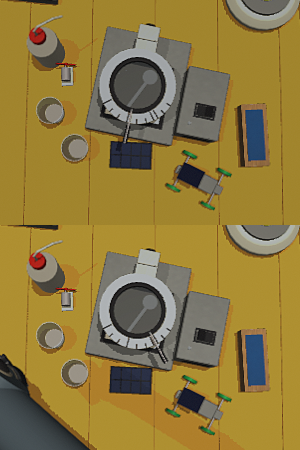

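Before and after match: the bottle, motor, cups, panel, car, box and spoon are all where they were, and the arm is clear at the lower left. I'm handing in.

```bash
python3 -c "
from cell import workorder
print(workorder.hand_in())"
```

```text
the job is handed in; nothing more can be done
None
```

The strain viewer is set and the job is handed in; the last clock reading was about 14 s, and no verdict is reported.

- **Lamp switch:** I pressed its outer half straight down with the shut fingertips. It stopped at a tip height of 111.5 mm (about 112 mm expected) with 13 N. In the pictures afterwards the outer half is level and the inner half stands proud, so it looks fully on. I had no direct reading of its angle.
- **Lever:** I pushed the handle from one side only, with the shut fingers. The push was in two stages, with a measurement from above in between. The last top view puts the blade at 208.0–208.75°, depending on the blade height assumed. The middle of the double mark is at 208.5°, so it should be within about 0.6° against the 3° allowed.
- **Forces:** The force readings at the end of each lever push were about 1 N or less.
- **Loose things:** By eye, the before and after top views show nothing moved. At hand-in the arm was raised and to one side, touching nothing.
- **Disagreement:** The two views differed by up to 3 mm on the switch corners. One housing corner was about 5 mm from where the ring centre predicted it. Neither was large enough to affect the result.

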